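Refit the hook-in lid of a bench air-filter unit

ROBOT

A 6-joint arm with a two-finger parallel gripper is mounted at the origin on the work surface. World frame = base frame: x ahead of the robot, y to its left, z up, the work surface at z = 0. Lengths are in mm, angles in degrees, forces in N, time in s.
With the tool pointing down it reaches from about 350 to 850 mm from the base axis. Payload 8.1 kg.
Tool frame: the origin (TCP) lies midway between the tips of the shut fingers; the grasp point (between the pads) lies 19 mm behind it; z points along the fingers, y is the direction in which the jaws open and shut (so a half turn about z gives the same grasp; the last joint's range is limited). The gripper opens to 85 mm and grips with 20 to 120 N. Pads are 22 mm wide; open, the fingers measure 114 mm over their backs; the gripper's body (76 mm by 85 mm) begins 54 mm behind the grasp point. The pads swing forward as they close: fully open they stand 13 mm farther back than shut.
Start: joints at [65.352, 7.471, 85.268, -0, 87.261, -4.893], TCP at [202.784, 564.698, 231.292] pointing down, gripper open.
Joint ranges: [-169.43, 169.43], [-51.17, 129.36], [1.28, 143.12], [-76.62, 256.62], [0, 156.53], [-152.29, 152.29]. Speed limits (degrees/s): [136.94, 136.94, 159.86, 180, 180, 180].

INTERFACE

Orientations are given as [roll, pitch, yaw] about the fixed x, y, z axes, in that order (R = Rz(yaw) Ry(pitch) Rx(roll)).
In Python, from bench import telemetry, snapshot, camera_params, job gives the robot as it stands. The module is installed in compiled form; this text tells all that it offers.
- The arm moves only by the shell command python3 -m jog 'ROWS' [FORCE]. ROWS is JSON, a list that holds one entry, the list of rows, each a list of 7 numbers: the shift along the tool's x, y, z in units of 50 mm (1.0 is 50 mm), then the turn, a rotation vector about the tool's x, y, z in units of 2 pi rad (1.0 is 2 pi rad), then the opening, from 0 (shut) to 1 (fully open). In form: [[[dx, dy, dz, rx, ry, rz, claw], ...]]. A call has 1 to 12 rows; each row shifts and turns the commanded pose from where the row before left it, along the tool's axes as they then stand; what a row does not reach is not made up. A row lasts 1/8 s, in which the tool goes at most 62.5 mm and 10.7 degrees, less where a joint would pass 70% of its speed; a pose out of reach is approached as far as the arm can. A call with a number of a shift or a turn outside -1 to 1 is refused whole. A call with a gripper value outside its range is refused whole. The fingers move at their own pace and stop on an object; FORCE is the grip in N (left out, the last holds). Time passes only in rows, so rows that do not move let the fingers close. It gives the time, the measured TCP pose, the force and the opening at its end, in the units of the state.
- telemetry.sense(): the state, without advancing time (a new reading comes with each control period).
- snapshot(name): name is "side" or "top"; returns (picture, depth): 420x560x3 uint8, red, green, blue; 420x560 float32, mm along the optical axis (not along the pixel's ray), 0 where there is no reading.
- camera_params(name): a dict with "K" (3x3 intrinsics, pixels), "D" ([k1, k2, p1, p2, k3] as OpenCV has them; the pictures are not rectified), "extrinsics" (4x4, takes a point from camera to world coordinates). Camera axes: x right, y down, z forward; pixel columns grow to the right and rows downward; lengths in mm; the calibration is good to about 2 mm. A picture is of the moment at which its call begins. camera_params takes no time and is no camera call.
- job.hand_in(): hands the job in, once; it reports no verdict.
The state is a dict: "time": time; "joint_pos": joint angles; "qd": joint speeds; "joint_efforts": joint torques, N m; "tool_pos": TCP position; "tcp_rot": TCP orientation; "ft_force": force on the tool from outside, world axes, zero at the start; "wrist_torque": the same for the moment, N m; "finger_gap": finger opening in mm.
Only numpy, scipy, OpenCV 4.12 (cv2) and the standard library are available. Lean on these libraries where they do the work, as an engineer would, in place of code of your own. Each camera call takes 0.05 s, during which the arm holds its last target. There are 200 camera calls.

TASK

The lid of the bench air-filter unit lies beside it. Pick it up by its grip, hook its lip under the unit's ledge with the lid held at a tilt, then swing the other end down and press until the spring catch snaps over it, so that the lid lies flush and latched in its opening. Let go of it and leave the other things on the bench where they are.

Things in the scene. Friction and masses are not known exactly. Their poses are not given: they have to be found in the camera images.
- unit: Fixed grey box, 150 (y) x 74 mm high, x from -115 to +125 mm; origin at bench level under seat; z up, +x from ledge end to catch end (about away from the robot, +-0.35 rad). Its top is open: y -52.5 to +52.5, x from -67 (ledge edge) to +77 mm (far wall). Between the rails it is free for 20 mm below their tops.
- seat (a point): Middle of the opening at the height of the rail tops, 60 mm above the bench; axes as the unit's. The seated lid's lid_under lies here, with 2 mm of play either way in x and 2.5 mm in y. The lid rests on a rail along each side: 12 mm wide, 81 mm apart, x from -67 to +77 mm.
- ledge (a point): Middle of the ledge's free edge, on its underside: 67 mm to -x of seat and 8 mm above it; axes as the unit's. The ledge spans the unit's -x end, 6 mm thick, top flush with the box top; it overhangs by 20 mm: below it the bay goes on to a wall 20 mm further to -x.
- catch (a joint): Spring catch, m: 0 out, 0.010 pushed back into the far (+x) wall; 4.8 N + 1200 N/m. Steel nose 36 mm wide at y = 0, reaches 6 mm over the bay, its underside 66.5 mm above the bench; its upper face slopes 70 degrees up to 82 mm, so the lid's far end pressed down (5 to 15 N near that end; its weight is not enough) pushes it back and it snaps over the lid's step.
- lid_grip (a point): Centre of the lid's grip: an upright bar on the lid's top, 16 thick (x) x 70 long (y) mm, from 14 to 46 mm above the lid's underside; this point is 30 mm above the underside and 10 mm to +x of lid_under. Axes are the lid's: z up, -x towards the lip. The lid, 0.25 to 0.5 kg, starts flat on the bench, grip up.
- lid_under (a point): Middle of the lid's white slab, on its underside; axes as the lid's. The slab is 130 (x) x 100 (y) x 14 mm, its ends at x = -65 and +65. At the +x end a step 10 mm long, 100 wide, 5 thick, flush with the underside, is where the catch takes hold. The lid is 156 mm long in all, too long to go in flat.
- lid_lip (a point): Middle of the tip of the lid's lip, half-way through its thickness: 81 mm to -x of lid_under and 2.5 mm above it; axes as the lid's. The lip sticks out 16 mm from the slab's -x end: 70 mm wide, 5 mm thick, flush with the underside.
- dish: Bystander: closed culture dish, 92 mm across, 17 mm high, origin at its underside. Leave it alone.
- bottle: Bystander: glass bottle with a black cap, 48 mm across, 120 mm high, origin at its underside. Leave it alone.
- wellplate: Bystander: white well plate, 85 x 127 x 14 mm, origin at its underside. Leave it alone.
Not all that is in view belongs to the job. Of the things that look like the part that bears lid_grip, the middle-sized one is meant.

How it is judged (in metres and radians):
On the way:
1. the lid is tilted with the tip of its lip under the ledge, at least 4 mm past its edge (x of lid_lip in the frame of ledge between -0.021 and -0.004 m and z of lid_lip in the frame of ledge between -0.03 and -0.001 m and y of lid_lip in the frame of ledge between -0.012 and 0.012 m and angle between lid_grip's own z axis and vertical above 0.05 rad), for 0.1 s.
At the end, for the whole second after the job is handed in: The lid lies flush in the unit's opening: its underside within about 2 mm of the rail tops, within 5 mm (along) and 6 mm (across) of its seat, tilted less than 0.025 rad, with the spring catch out again over its step (less than 3 mm pushed back) (x of lid_under in the frame of seat between -0.005 and 0.005 m and y of lid_under in the frame of seat between -0.006 and 0.006 m and z of lid_under in the frame of seat between -0.002 and 0.0025 m and angle between lid_grip's own z axis and vertical below 0.025 rad and value of joint catch below 0.003 m); the robot touches nothing.
It fails at once if the dish is moved by more than 15 mm (distance of dish from where it was at the start of the episode above 0.015 m).
It fails at once if the bottle is moved by more than 15 mm (distance of bottle from where it was at the start of the episode above 0.015 m).
It fails at once if the wellplate is moved by more than 15 mm (distance of wellplate from where it was at the start of the episode above 0.015 m).
It also fails if it takes over 45 s, if anything falls off the work surface, if the arm or the gripper's body presses on something with over 40 N, if the wrist force passes 120 N, or if a joint passes its speed limit or range.

## Working session

There is one attempt and no reset: what is moved stays moved. The work goes in short steps, Python scripts to look and compute and a shell command to move; the robot and the scene stay as the last step left them, time stands still between calls to the robot, and variables do not carry over. Pictures are saved under pics/ and viewed, about 8 in all and at most 12, crops included, and the job is handed in when it is done.

```bash
mkdir -p pics; cat > h.py <<'E'
import numpy as np, cv2
from bench import telemetry, snapshot, camera_params, job
def P(name):
    c=camera_params(name); return np.array(c["K"],float),np.array(c["D"],float),np.array(c["extrinsics"],float)
def save(im,n,s=1.0):
    cv2.imwrite('pics/'+n,cv2.resize(im[:,:,::-1],None,fx=s,fy=s,interpolation=cv2.INTER_CUBIC))
def rays(name,px):
    K,D,T=P(name); u=cv2.undistortPoints(np.array(px,float).reshape(-1,1,2),K,D).reshape(-1,2)
    return np.c_[u,np.ones(len(u))]@T[:3,:3].T, T[:3,3]
def onplane(name,px,z):
    d,o=rays(name,px); return o+d*((z-o[2])/d[:,2])[:,None]
def cloud(name,dep):
    h,w=dep.shape; v,u=np.mgrid[:h,:w]; d,o=rays(name,np.c_[u.ravel(),v.ravel()])
    p=(o+d*dep.reshape(-1,1)).reshape(h,w,3); p[dep==0]=np.nan; return p
E
python3 - <<'E'
from h import *
for n in("top","side"):
    im,d=snapshot(n); save(im,n+'0.png',1.4); np.savez(n+'0.npz',im=im,d=d); print(n,P(n)[2].round(2).tolist())
print(telemetry.sense())
E
```

```text
top [[-0.03, -0.98, 0.17, 357.42], [-1.0, 0.03, 0.0, 121.14], [-0.01, -0.17, -0.99, 1371.63], [0.0, 0.0, 0.0, 1.0]]
side [[1.0, -0.05, 0.03, 554.14], [-0.06, -0.69, 0.72, -568.4], [-0.01, -0.72, -0.7, 762.5], [0.0, 0.0, 0.0, 1.0]]
{'time': 0.1, 'joint_pos': array([ 6.53520270e+01,  7.51297813e+00,  8.53233977e+01,  1.83626592e-04,
        8.72623783e+01, -4.89199465e+00]), 'qd': array([ 0.05884056, -0.05506135, -0.10158846,  0.06035385,  0.06205354,
        0.02344283]), 'joint_efforts': array([ 2.44505660e-03, -5.70948172e+01, -5.01947594e+01,  1.50268124e-05,
        7.97952467e-03, -8.75174749e-06]), 'tool_pos': array([202.56522006, 564.2360908 , 230.32300338]), 'tcp_rot': array([-1.79901621e+02, -8.60426272e-03,  1.60244005e+02]), 'ft_force': array([-0.44874551, -0.16519445,  0.00987023]), 'wrist_torque': array([-0.02999694, -0.03328279,  0.01303843]), 'finger_gap': 85.41683516475058}
```

View pics/top0.png

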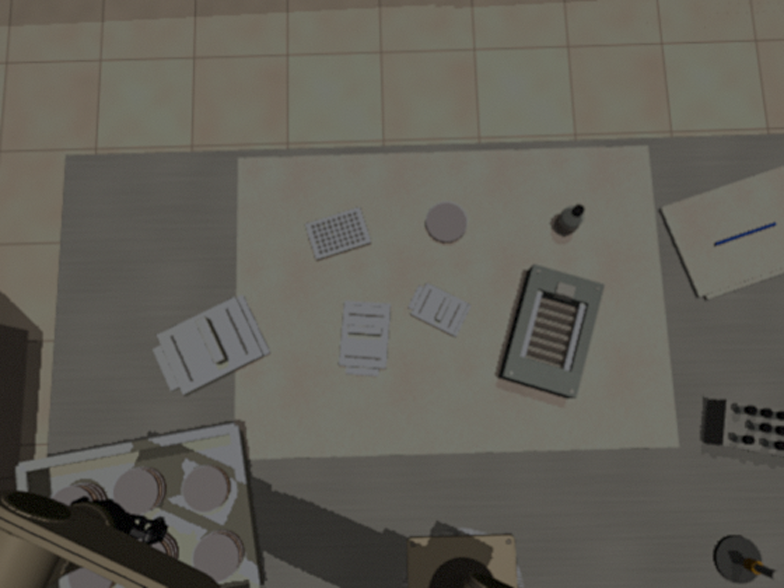

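View pics/side0.png

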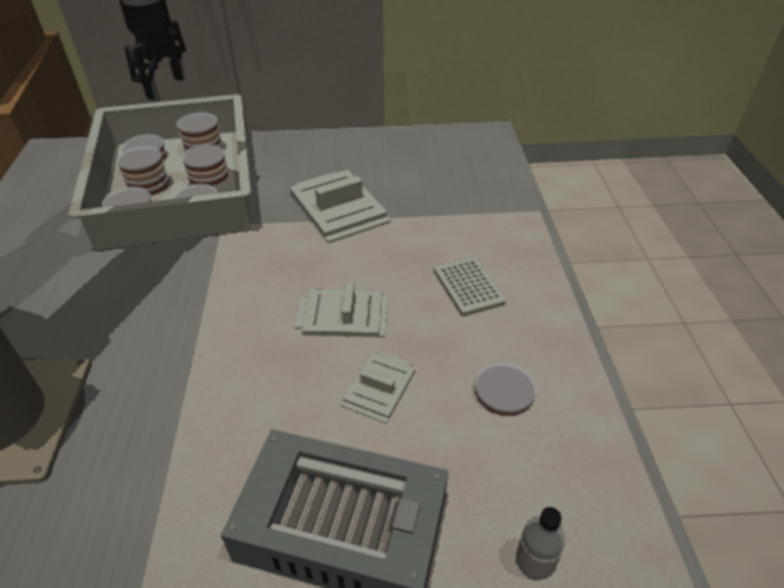

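The lid candidates (pixels in the 1.4x top view) are large (212,343), middle (365,337) and small (438,308). I choose the middle one. Its narrower lip end appears to be the lower one, at (362,372). The unit is at (552,330) with its catch at (567,290). The dish is at (446,223), the bottle at (570,218) and the well plate at (338,233).

```bash
python3 - <<'E'
from h import *
z=np.load('top0.npz'); im=z['im']; d=z['d']; C=cloud('top',d)
H=C[...,2]
print('bench z',np.nanmedian(H[280:300,240:300]))
hsv=cv2.cvtColor(im,cv2.COLOR_RGB2HSV)
def box(x0,y0,x1,y1,lo,hi,name):
    m=np.zeros(H.shape,np.uint8); m[y0:y1,x0:x1]=((H>lo)&(H<hi))[y0:y1,x0:x1]
    n,l,s,c=cv2.connectedComponentsWithStats(m); k=1+np.argmax(s[1:,4]); p=C[l==k]
    r=cv2.minAreaRect(p[:,:2].astype(np.float32)); print(name,np.round(r[0],1),np.round(r[1],1),round(r[2],1),'medz',np.median(p[:,2]).round(1),len(p),'mean',p.mean(0).round(1))
box(235,205,285,275,8,60,'mid all'); box(235,205,285,275,32,60,'mid grip'); box(280,190,340,245,8,60,'small'); box(100,205,200,285,8,80,'large')
box(340,180,440,290,66,85,'unit top')
# lid slab and lip outlines
for lo,hi,n in((2.5,8,'lip'),(10,20,'slab')): box(235,205,285,275,lo,hi,n)
# bystanders
box(300,140,336,178,8,30,'dish');box(210,140,270,190,7,30,'plate')
a=im[130:300,100:450]; save(a,'crop_a.png',2.2)
E
```

```text
bench z 0.5146237524929802
mid all [516.6 186.5] [100.  141.1] 84.4 medz 14.2 1462 mean [514.2 186.5  17. ]
mid grip [525.2 185.8] [68.4 16.8] 83.9 medz 45.2 142 mean [524.3 185.6  44.8]
small [569.3  24.9] [109.   76.8] 61.1 medz 11.5 693 mean [569.3  26.7  14.2]
large [504.6 518.3] [145.1 217. ] 25.2 medz 20.3 3144 mean [503.5 511.4  24.1]
unit top [ 511.1 -200.1] [151.5 241.9] 71.7 medz 73.3 2682 mean [ 508.6 -199.1   73.5]
lip [441.5 191.5] [70.7 20.3] 83.0 medz 4.8 97 mean [441.7 191.4   5. ]
slab [516.1 186.5] [100.1 132.2] 84.3 medz 14.0 1183 mean [513.4 187.   14.2]
dish [761.    3.1] [90.5 90.9] 68.0 medz 16.5 699 mean [760.3   3.2  16.4]
plate [744.6 241.9] [ 90.8 129.7] 15.7 medz 13.9 1129 mean [742.  239.7  13.9]
```

View pics/crop_a.png

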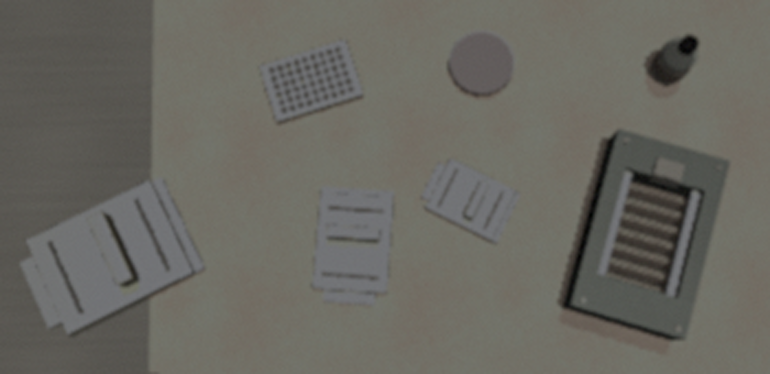

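The middle lid measures 130x100 mm with its lip towards the robot, which matches the description. I'll refine the unit pose with the side view and work out the approach.

```bash
cat >> h.py <<'E'
from scipy.spatial.transform import Rotation as R
def plan(pos,rpy,base=None):
    s=telemetry.sense(); p,r=(s['tool_pos'],s['tcp_rot']) if base is None else base
    A=R.from_euler('xyz',r,degrees=True); B=R.from_euler('xyz',rpy,degrees=True)
    rv=(A.inv()*B).as_rotvec()
    print('turn first, units',(rv/2/np.pi).round(4),'deg',np.degrees(rv).round(2),'then shift units',(B.inv().apply(np.array(pos)-p)/50).round(3), 'mm',(B.inv().apply(np.array(pos)-p)).round(1))
E
python3 - <<'E'
from h import *
for n in('top','side'):
    z=np.load(n+'0.npz'); im=z['im']; C=cloud(n,z['d'])
    X,Y,Z=C[...,0],C[...,1],C[...,2]
    with np.errstate(all='ignore'):
        m=(abs(X-510)<160)&(abs(Y+200)<130)&(Z>69)&(Z<79)
    p=C[m]; r=cv2.minAreaRect(p[:,:2].astype(np.float32)); print(n,'box',np.round(r[0],1),np.round(r[1],1),round(r[2],1),'z',np.median(p[:,2]).round(2))
    a=np.radians(-18.3); u=np.array([np.cos(a),np.sin(a)]); v=np.array([-u[1],u[0]])
    q=(C[...,:2]-[506.4,-198.5]); qx=q@u; qy=q@v
    # edges in nominal unit frame, by slices of y / x
    T=m
    for lab,sel,val,f in (('x-',lambda:1,0,0),):
        for y0 in(-60,-30,0,30,60):
            s=T&(abs(qy-y0)<10); print(' y',y0,'x range',qx[s].min().round(1),qx[s].max().round(1), end=';')
        print()
        for x0 in(-100,-60,0,60,110):
            s=T&(abs(qx-x0)<10); print(' x',x0,'y range',qy[s].min().round(1),qy[s].max().round(1), end=';')
        print()
    # opening edges: inner limits
    for y0 in(-40,-25,25,40):
        s=T&(abs(qy-y0)<6); xx=np.sort(qx[s]); print(' in y',y0,xx[xx<0].max().round(1),xx[xx>0].min().round(1),end=';')
    for x0 in(-45,-15,15,45):
        s=T&(abs(qx-x0)<6); yy=np.sort(qy[s]); print(' in x',x0,yy[yy<0].max().round(1),yy[yy>0].min().round(1),end=';')
    print()
    # lid via this cam
    m2=(abs(X-516)<90)&(abs(Y-186)<70)&(Z>10)&(Z<20); r=cv2.minAreaRect(C[m2][:,:2].astype(np.float32)); print(n,'slab',np.round(r[0],1),np.round(r[1],1),round(r[2],1))
    m2=(abs(X-516)<90)&(abs(Y-186)<70)&(Z>40)&(Z<60); r=cv2.minAreaRect(C[m2][:,:2].astype(np.float32)); print(n,'grip',np.round(r[0],1),np.round(r[1],1),round(r[2],1))
plan([525.5,186,120],[180,0,84.5])
E
```

```text
top box [ 510.9 -199.7] [151.2 240.8] 71.6 z 73.29
 y -60 x range -115.8 124.9; y -30 x range -115.2 124.7; y 0 x range -115.0 124.4; y 30 x range -115.4 123.4; y 60 x range -115.2 124.3;
 x -100 y range -74.4 75.3; x -60 y range -74.4 75.8; x 0 y range -74.0 74.5; x 60 y range -74.9 75.7; x 110 y range -75.6 75.1;
 in y -40 -68.3 76.1; in y -25 -67.7 77.5; in y 25 -68.1 76.9; in y 40 -66.9 76.0; in x -45 -51.7 52.4; in x -15 -51.7 53.2; in x 15 -51.1 52.8; in x 45 -52.5 52.3;
top slab [516.1 186.6] [100.  143.4] 84.4
top grip [525.3 185.7] [68.5 16.6] 83.5
side box [ 512.1 -202.3] [152.2 242. ] 71.4 z 73.18
 y -60 x range -114.0 127.1; y -30 x range -113.2 127.3; y 0 x range -114.4 127.6; y 30 x range -113.6 127.7; y 60 x range -113.1 127.9;
 x -100 y range -76.5 74.4; x -60 y range -77.3 74.1; x 0 y range -77.7 73.5; x 60 y range -78.0 73.6; x 110 y range -78.1 72.6;
 in y -40 -64.5 79.7; in y -25 -64.6 74.8; in y 25 -64.4 79.9; in y 40 -64.8 80.0; in x -45 -54.3 49.4; in x -15 -54.3 49.5; in x 15 -55.0 48.5; in x 45 -54.7 48.5;
side slab [516.9 183.2] [104.5 130.4] 83.7
side grip [526.7 182.6] [69.6 16. ] 84.2
turn first, units [-2.000e-04  2.000e-04  2.104e-01] deg [-9.000e-02  6.000e-02  7.574e+01] then shift units [-6.911  7.154  2.206] mm [-345.5  357.7  110.3]
```

```bash
python3 -m jog '[[[0,0,0,0,0,0.0263,1],[0,0,0,0,0,0.0263,1],[0,0,0,0,0,0.0263,1],[0,0,0,0,0,0.0263,1],[0,0,0,0,0,0.0263,1],[0,0,0,0,0,0.0263,1],[0,0,0,0,0,0.0263,1],[0,0,0,0,0,0.0263,1]]]'
python3 -m jog '[[[-0.69,0.715,0,0,0,0,1],[-0.69,0.715,0,0,0,0,1],[-0.69,0.715,0,0,0,0,1],[-0.69,0.715,0,0,0,0,1],[-0.69,0.715,0,0,0,0,1],[-0.69,0.715,0.44,0,0,0,1],[-0.69,0.715,0.44,0,0,0,1],[-0.69,0.715,0.44,0,0,0,1],[-0.69,0.715,0.44,0,0,0,1],[-0.69,0.715,0.44,0,0,0,1],[0,0,0,0,0,0,1],[0,0,0,0,0,0,1]]]' 120
python3 - <<'E'
from h import *
plan([526,184.2,19],[180,0,84.5])
E
```

```text
time: 1.1
tool_pos: [202.7, 564.4, 230.7]
tcp_rot: [-180.0, 0.1, 84.2]
ft_force: [-0.4, 0.0, 0.3]
finger_gap: 85.4
time: 2.6
tool_pos: [525.2, 187.0, 120.9]
tcp_rot: [-179.9, -0.0, 84.5]
ft_force: [0.5, 0.6, 0.3]
finger_gap: 85.3
turn first, units [-0.0002 -0.     -0.0001] deg [-0.07 -0.   -0.05] then shift units [-0.054  0.022  2.039] mm [ -2.7   1.1 101.9]
```

```bash
python3 -m jog '[[[-0.054,0.022,0.5,0,0,0,1],[0,0,0.5,0,0,0,1],[0,0,0.5,0,0,0,1],[0,0,0.35,0,0,0,1],[0,0,0.17,0,0,0,1],[0,0,0,0,0,0,1],[0,0,0,0,0,0,0.3],[0,0,0,0,0,0,0],[0,0,0,0,0,0,0],[0,0,0,0,0,0,0],[0,0,0,0,0,0,0],[0,0,0,0,0,0,0]]]' 120
python3 -m jog '[[[0,0,0,0,0,0,0],[0,0,0,0,0,0,0],[0,0,-0.2,0,0,0,0],[0,0,-0.6,0,0,0,0],[0,0,-0.8,0,0,0,0],[0,0,-0.8,0,0,0,0],[0,0,-0.8,0,0,0,0],[0,0,0,0,0,0,0],[0,0,0,0,0,0,0]]]'
python3 - <<'E'
from h import *
n='side'
im,d=snapshot(n); save(im[100:380,100:500],'grasp.png',1.6); np.savez(n+'1.npz',im=im,d=d)
E
```

```text
time: 4.1
tool_pos: [526.8, 184.2, 21.0]
tcp_rot: [180.0, -0.0, 84.5]
ft_force: [-2.3, -0.3, 5.2]
finger_gap: 13.8
time: 5.22
tool_pos: [525.8, 184.1, 179.2]
tcp_rot: [-179.9, 0.0, 84.5]
ft_force: [0.5, -0.6, -3.0]
finger_gap: 13.8
```

View pics/grasp.png

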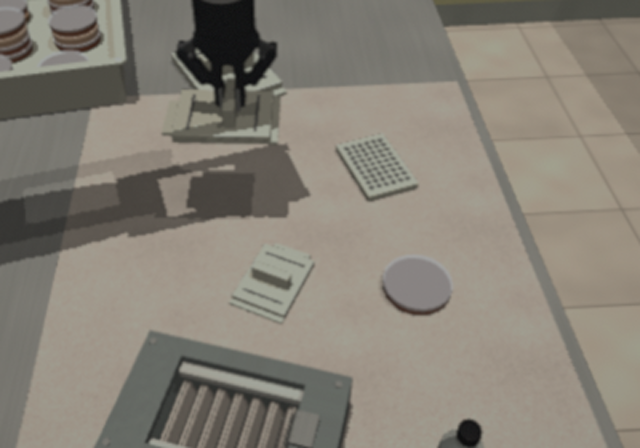

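The lid is held at about (228,115) in the crop and looks level. I'll measure its pose in the tool frame and then plan the tilt and carry.

```bash
cat >> h.py <<'E'
def lidpose(n,d,near,zr):
    C=cloud(n,d); q=C-near
    with np.errstate(all='ignore'):
        m=(np.hypot(q[...,0],q[...,1])<100)&(C[...,2]>zr[0])&(C[...,2]<zr[1])
    return C,m
E
python3 - <<'E'
from h import *
s=telemetry.sense(); t=s['tool_pos']; Rt=R.from_euler('xyz',s['tcp_rot'],degrees=True)
for n in('side','top'):
    d=np.load('side1.npz')['d'] if n=='side' else snapshot('top')[1]
    C=cloud(n,d); q=C-t
    with np.errstate(all='ignore'): m=(np.hypot(q[...,0],q[...,1])<110)&(C[...,2]>140)&(C[...,2]<185)
    p=Rt.inv().apply(q[m])  # tool frame: x=lid y, y=lid x, z down
    k=abs(p[:,2]-np.median(p[:,2]))<12
    for _ in range(5):
        A=np.c_[p[:,:2],np.ones(len(p))]; c=np.linalg.lstsq(A[k],p[k,2],rcond=None)[0]; k=abs(A@c-p[:,2])<2.5
    r=cv2.minAreaRect(p[k][:,:2].astype(np.float32))
    print(n,'slab top z(tool)=',c[2].round(2),'slopes deg',np.degrees(c[:2]).round(2),k.sum(),'rect',np.round(r[0],1),np.round(r[1],1),round(r[2],1))
    b=(p[:,2]>c[2]+5)&(p[:,2]<c[2]+14); print(' lip/step y range',p[b,1].min().round(1),p[b,1].max().round(1), 'x',p[b,0].min().round(1),p[b,0].max().round(1),'all y',p[:,1].min().round(1),p[:,1].max().round(1))
E
```

```text
side slab top z(tool)= 6.47 slopes deg [-0.05 -0.08] 1403 rect [-1.7 -9.9] [130.1 102.8] 89.7
 lip/step y range -90.6 65.1 x -55.2 47.4 all y -90.6 65.1
top slab top z(tool)= 6.44 slopes deg [-0.36 -1.07] 620 rect [  1.  -23.3] [107.4 100. ] 89.6
 lip/step y range -93.2 -10.5 x -49.1 46.8 all y -93.2 34.4
```

```bash
cat >> h.py <<'E'
SEAT=np.array([506.8,-199.4,60.]); YAW=-18.45
U=R.from_euler('z',YAW,degrees=True)
def tcp_for(local,unit_pt,th):
    B=U*R.from_euler('y',-th,degrees=True)*R.from_euler('xyz',[180,0,90],degrees=True)
    return SEAT+U.apply(unit_pt)-B.apply(local), B.as_euler('xyz',degrees=True)
TIP=[0,-91,18.]
def lidnow():
    s=telemetry.sense(); B=R.from_euler('xyz',s['tcp_rot'],degrees=True)
    f=lambda l:U.inv().apply(s['tool_pos']+B.apply(l)-SEAT).round(1)
    print('tip',f(TIP),'under',f([0,-10,20.5]),'F',U.inv().apply(s['ft_force']).round(1),'t',s['time'],'gap',round(s['finger_gap'],1),'toolrpy',s['tcp_rot'].round(2))
E
python3 - <<'E'
from h import *
s=telemetry.sense()
A=tcp_for(TIP,[-56,0,60],15); print(A); plan(*A)
for a,b in(([-56,0,60],[-56,0,0]),([-56,0,0],[-76,0,0])):
    B=tcp_for(TIP,a,15); plan(*tcp_for(TIP,b,15),base=B)
E
```

```text
(array([ 532.6403506 , -208.02099316,  160.93919798]), array([165.  ,   0.  ,  71.55]))
turn first, units [-0.042  -0.0044  0.0358] deg [-15.13  -1.6   12.89] then shift units [-7.387  2.447  1.008] mm [-369.4  122.4   50.4]
turn first, units [0. 0. 0.] deg [0. 0. 0.] then shift units [-0.    -0.311  1.159] mm [ -0.  -15.5  58. ]
turn first, units [0. 0. 0.] deg [0. 0. 0.] then shift units [ 0.    -0.386 -0.104] mm [  0.  -19.3  -5.2]
```

```bash
python3 -m jog '[[[0,0,0,-0.021,-0.0022,0.0179,0],[0,0,0,-0.021,-0.0022,0.0179,0],[-0.74,0.245,0.1,0,0,0,0],[-0.74,0.245,0.1,0,0,0,0],[-0.74,0.245,0.1,0,0,0,0],[-0.74,0.245,0.1,0,0,0,0],[-0.74,0.245,0.1,0,0,0,0],[-0.74,0.245,0.1,0,0,0,0],[-0.74,0.245,0.1,0,0,0,0],[-0.74,0.245,0.1,0,0,0,0],[-0.74,0.245,0.1,0,0,0,0],[-0.73,0.242,0.108,0,0,0,0]]]'
python3 -m jog '[[[0,0,0,0,0,0,0],[0,0,0,0,0,0,0],[0,0,0,0,0,0,0]]]'
python3 - <<'E'
from h import *
lidnow(); plan(*tcp_for(TIP,[-56,0,60],15))
im,d=snapshot('side'); save(im[200:420,80:400],'above.png',2); np.savez('side2.npz',im=im,d=d)
E
```

```text
time: 6.82
tool_pos: [532.7, -208.5, 160.5]
tcp_rot: [165.0, -0.2, 71.5]
ft_force: [-0.4, -0.4, -2.6]
finger_gap: 13.7
time: 7.2
tool_pos: [533.8, -206.5, 162.1]
tcp_rot: [164.9, -0.2, 71.6]
ft_force: [0.7, 0.2, -1.8]
finger_gap: 13.8
tip [-55.3   1.8  61. ] under [23.5  1.8 79.7] F [ 0.6  0.4 -1.8] t 7.2 gap 13.8 toolrpy [ 1.649e+02 -1.600e-01  7.162e+01]
turn first, units [ 0.0003 -0.0005  0.0001] deg [ 0.1  -0.17  0.03] then shift units [-0.035 -0.018  0.019] mm [-1.8 -0.9  1. ]
```

View pics/above.png

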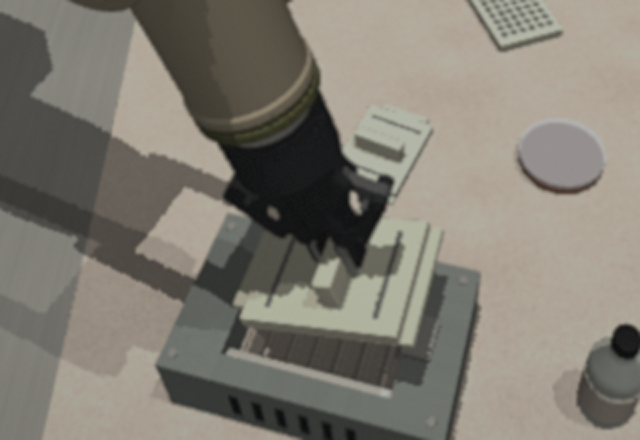

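```bash
python3 - <<'E'
from h import *
d=np.load('side2.npz')['d']; C=cloud('side',d)
s=telemetry.sense(); Rt=R.from_euler('xyz',s['tcp_rot'],degrees=True)
p=Rt.inv().apply((C-s['tool_pos']).reshape(-1,3)); 
k=(abs(p[:,2]-6.45)<2.5)&(np.hypot(p[:,0],p[:,1])<100); 
k2=(abs(p[:,2]-15.5-.0)<3)&(p[:,1]<-78)&(np.hypot(p[:,0],p[:,1])<105)
q=U.inv().apply(C.reshape(-1,3)-SEAT)
r=cv2.minAreaRect(p[k][:,:2].astype(np.float32)); print('slab in tool',r)
print('lip',p[k2].min(0) if k2.any() else None)
sl=q[k]; r=cv2.minAreaRect(sl[:,:2].astype(np.float32)); print('slab in unit xy',np.round(r[0],1),np.round(r[1],1),round(r[2],1))
with np.errstate(all='ignore'): b=(abs(q[:,2]-14)<4)&(abs(q[:,0])<140)&(abs(q[:,1])<90)
for x0 in(-100,110):
    e=b&(abs(q[:,0]-x0)<8); print('box y',q[e,1].min().round(1),q[e,1].max().round(1))
E
```

```text
slab in tool ((-2.0698623657226562, -10.430549621582031), (131.95376586914062, 101.44365692138672), 89.72802734375)
lip [-37.02461066 -92.5776568   13.44807496]
slab in unit xy [20.2 -0.3] [127.3 101.4] 0.3
box y -76.5 74.9
box y -77.6 74.1
```

```bash
python3 -m jog '[[[-0.02,-0.08,0.3,0,0,0,0],[0,-0.08,0.3,0,0,0,0],[0,-0.08,0.3,0,0,0,0],[0,-0.08,0.27,0,0,0,0],[0,0,0,0,0,0,0],[0,0,0,0,0,0,0]]]'
python3 - <<'E'
from h import *
lidnow(); plan(*tcp_for(TIP,[-77,0.5,0],15))
E
```

```text
time: 8.0
tool_pos: [533.8, -208.7, 102.4]
tcp_rot: [164.8, -0.1, 71.5]
ft_force: [0.1, -0.1, -2.9]
finger_gap: 13.6
tip [-54.6  -0.1   1.2] under [24.2 -0.2 20. ] F [ 0.1 -0.1 -2.9] t 8.0 gap 13.6 toolrpy [ 1.6482e+02 -1.3000e-01  7.1550e+01]
turn first, units [ 0.0005 -0.0004 -0.0001] deg [ 0.18 -0.13 -0.03] then shift units [ 0.015 -0.438 -0.088] mm [  0.7 -21.9  -4.4]
```

```bash
python3 -m jog '[[[0,-0.11,-0.02,0,0,0,0],[0,-0.11,-0.02,0,0,0,0],[0,-0.11,-0.02,0,0,0,0],[0,-0.11,-0.02,0,0,0,0],[0,0,0,0,0,0,0],[0,0,0,0,0,0,0],[0,0,0,0,0,0,0]]]'
python3 - <<'E'
from h import *
lidnow()
im,d=snapshot('side'); save(im[200:420,80:400],'hook.png',2)
# swing steps: slab corner (local tool [0,-75,20.5]) at unit (-65+dx,0,z)
COR=[0,-75,20.5]
s=telemetry.sense(); prev=(s['tool_pos'],s['tcp_rot'])
for th,x,z in((11,-62.5,0.5),(7,-64,0.5),(4,-65,0),(0,-65,0)):
    B=tcp_for(COR,[x,0,z],th); plan(*B,base=prev); prev=B
E
```

```text
time: 8.88
tool_pos: [512.6, -201.6, 100.3]
tcp_rot: [164.8, -0.1, 71.6]
ft_force: [-0.5, -0.2, -2.9]
finger_gap: 13.8
tip [-76.9  -0.1  -0.9] under [ 1.9 -0.2 17.9] F [-0.4 -0.3 -2.9] t 8.875 gap 13.8 toolrpy [ 1.6483e+02 -1.3000e-01  7.1550e+01]
turn first, units [ 0.0116 -0.0004 -0.0001] deg [ 4.17 -0.13 -0.02] then shift units [0.004 0.    0.109] mm [0.2 0.  5.4]
turn first, units [ 0.0111  0.     -0.    ] deg [ 4.  0. -0.] then shift units [0.    0.002 0.1  ] mm [0.  0.1 5. ]
turn first, units [ 0.0083 -0.      0.    ] deg [ 3. -0.  0.] then shift units [-0.     0.003  0.087] mm [-0.   0.1  4.3]
turn first, units [ 0.0111  0.     -0.    ] deg [ 4.  0. -0.] then shift units [0.    0.032 0.104] mm [0.  1.6 5.2]
```

View pics/hook.png

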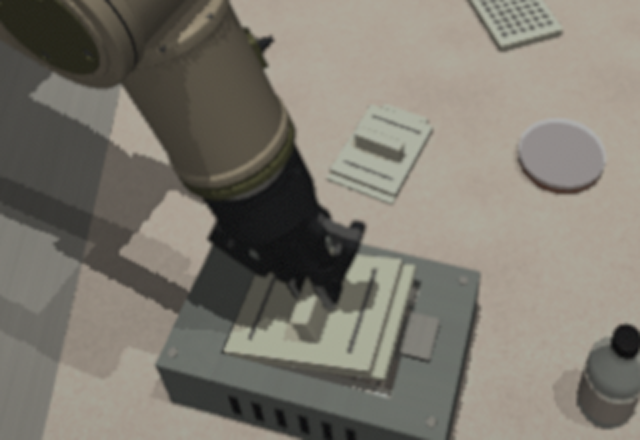

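The tip is 10 mm past the ledge edge with a 15° tilt, so the hook stage is met. Swinging down now.

```bash
python3 -m jog '[[[0,0,0.055,0.0058,0,0,0],[0,0,0.055,0.0058,0,0,0],[0,0,0.05,0.0055,0,0,0],[0,0,0.05,0.0055,0,0,0],[0,0,0,0,0,0,0],[0,0,0,0,0,0,0]]]'
python3 - <<'E'
from h import *
lidnow()
E
python3 -m jog '[[[0,0,0.045,0.0042,0,0,0],[0,0,0.045,0.0042,0,0,0],[0,0,0,0,0,0,0],[0,0,0,0,0,0,0]]]'
python3 - <<'E'
from h import *
lidnow()
E
```

```text
time: 9.68
tool_pos: [514.7, -202.2, 90.0]
tcp_rot: [172.9, -0.1, 71.6]
ft_force: [-0.0, -0.9, -2.8]
finger_gap: 13.6
tip [-79.7  -0.1   1. ] under [ 1.  -0.1  8.4] F [ 0.3 -0.9 -2.8] t 9.675 gap 13.6 toolrpy [ 1.7295e+02 -1.3000e-01  7.1560e+01]
time: 10.18
tool_pos: [515.2, -202.5, 86.0]
tcp_rot: [176.0, -0.1, 71.6]
ft_force: [-3.0, 1.1, 5.3]
finger_gap: 13.8
tip [-80.6  -0.2   1.8] under [ 0.3 -0.2  4.9] F [-3.2  0.1  5.3] t 10.175 gap 13.8 toolrpy [ 1.7604e+02 -1.2000e-01  7.1560e+01]
```

```bash
python3 -m jog '[[[0,0.01,0.035,0.0037,0,0,0],[0,0.01,0.035,0.0037,0,0,0],[0,0.01,0.035,0.0037,0,0,0],[0,0,0.02,0.003,0,0,0],[0,0,0,0,0,0,0],[0,0,0,0,0,0,0],[0,0,0,0,0,0,0]]]'
python3 - <<'E'
from h import *
lidnow()
E
```

```text
time: 11.05
tool_pos: [517.3, -203.2, 81.4]
tcp_rot: [-179.0, -0.1, 71.6]
ft_force: [-10.5, 5.2, 17.7]
finger_gap: 13.4
tip [-80.2  -0.3   5.1] under [ 0.8 -0.2  1.1] F [-11.6   1.6  17.7] t 11.05 gap 13.4 toolrpy [-1.7896e+02 -1.1000e-01  7.1560e+01]
```

```bash
python3 -m jog '[[[0,0,0.03,0.002,0,0,0],[0,0,0.03,0.002,0,0,0],[0,0,0,0,0,0,0],[0,0,0,0,0,0,0]]]'
python3 - <<'E'
from h import *
lidnow()
im,d=snapshot('side'); save(im[200:420,80:400],'press.png',2); np.savez('side3.npz',im=im,d=d)
C=cloud('side',d).reshape(-1,3); q=U.inv().apply(C-SEAT)
for lo,hi in((-60,-35),(-35,-15),(30,50),(52,63)):
  for y in((-48,-20),(20,48)):
    with np.errstate(all='ignore'): m=(q[:,0]>lo)&(q[:,0]<hi)&(q[:,1]>y[0])&(q[:,1]<y[1])&(abs(q[:,2]-14)<10)
    print((lo,hi),y,np.median(q[m,2]).round(1) if m.any() else None,m.sum())
E
```

```text
time: 11.55
tool_pos: [517.5, -203.3, 81.9]
tcp_rot: [-177.6, -0.1, 71.6]
ft_force: [-27.0, 10.9, 44.7]
finger_gap: 13.9
tip [-80.3  -0.3   7.8] under [ 0.5 -0.2  1.9] F [-29.    1.8  44.7] t 11.55 gap 13.9 toolrpy [-1.7756e+02 -1.0000e-01  7.1570e+01]
(-60, -35) (-48, -20) 15.3 241
(-60, -35) (20, 48) 14.9 17
(-35, -15) (-48, -20) 14.8 196
(-35, -15) (20, 48) None 0
(30, 50) (-48, -20) 13.8 200
(30, 50) (20, 48) 13.5 2
(52, 63) (-48, -20) 13.2 115
(52, 63) (20, 48) 12.9 35
```

View pics/press.png

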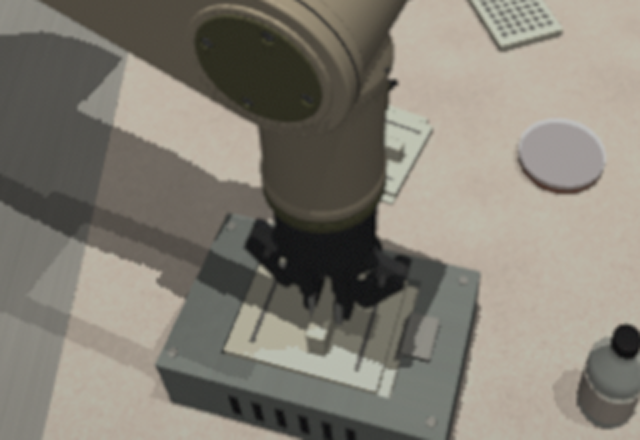

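The far end is down and the lid has rotated slightly past level. I'll relax the overpress, let go, lift and check.

```bash
python3 -m jog '[[[0,0,-0.04,-0.0034,0,0,0],[0,0,-0.04,-0.0034,0,0,0],[0,0,0,0,0,0,0],[0,0,0,0,0,0,0.5],[0,0,0,0,0,0,0.5],[0,0,0,0,0,0,0.5],[0,0,-0.3,0,0,0,0.5],[0,0,-0.6,0,0,0,0.5],[0,0,-0.8,0,0,0,0.5],[-0.5,-0.3,-0.9,0,0,0,0.5],[-0.9,-0.3,-0.5,0,0,0,0.5],[-0.9,-0.3,0,0,0,0,0.5]]]'
python3 -m jog '[[[-0.9,-0.5,0,0,0,0,0.5],[-0.9,-0.5,0,0,0,0,0.5],[0,0,0,0,0,0,0.5],[0,0,0,0,0,0,0.5]]]'
python3 - <<'E'
from h import *
for n in('side','top'):
    im,d=snapshot(n)
    if n=='side': save(im[220:420,80:360],'final.png',2.5)
    C=cloud(n,d).reshape(-1,3); q=U.inv().apply(C-SEAT)
    with np.errstate(all='ignore'):
        m=(abs(q[:,0])<63)&(abs(q[:,1])<48)&(abs(q[:,2]-14)<5); A=np.c_[q[m,:2],np.ones(m.sum())]
        c=np.linalg.lstsq(A,q[m,2],rcond=None)[0]
        b=(abs(q[:,2]-14)<4)&(abs(q[:,0])<110)&((abs(q[:,1])>58)&(abs(q[:,1])<72)); A2=np.c_[q[b,:2],np.ones(b.sum())]; c2=np.linalg.lstsq(A2,q[b,2],rcond=None)[0]
        g=(q[:,2]>40)&(q[:,2]<52)&(np.hypot(q[:,0]-10,q[:,1])<60)
        nn=(abs(q[:,1])<16)&(q[:,0]>66)&(q[:,0]<90)&(q[:,2]>10)&(q[:,2]<40)
    print(n,'lid plane',c.round(4),m.sum(),'box plane',c2.round(4),'grip',cv2.minAreaRect(q[g][:,:2].astype(np.float32)) if g.sum() else None)
    print(' nose x',np.percentile(q[nn,0],[2,50,98]).round(1),'z',np.percentile(q[nn,2],[2,50,98]).round(1))
print(telemetry.sense()['ft_force'],telemetry.sense()['time'])
E
```

```text
time: 13.1
tool_pos: [438.5, -300.0, 240.0]
tcp_rot: [179.7, 0.0, 71.6]
ft_force: [0.2, 0.3, -0.4]
finger_gap: 42.8
time: 13.6
tool_pos: [362.1, -367.7, 235.9]
tcp_rot: [180.0, -0.1, 71.5]
ft_force: [0.9, -0.5, -0.2]
finger_gap: 43.0
side lid plane [ 1.00000e-04 -7.50000e-03  1.29504e+01] 3348 box plane [-2.00000e-03  1.50000e-03  1.35322e+01] grip ((10.151958465576172, -2.0037879943847656), (70.80020904541016, 16.717350006103516), 89.75060272216797)
 nose x [66.4 82.3 89.6] z [11.7 21.1 23.9]
top lid plane [-1.00000e-03  1.80000e-03  1.35533e+01] 1234 box plane [-2.10000e-03  1.50000e-03  1.36593e+01] grip ((8.166074752807617, 1.0588188171386719), (17.005905151367188, 70.02233123779297), 0.5705116391181946)
 nose x [71.  79.9 89.4] z [12.9 20.7 26.5]
[ 1.09483447 -0.56983859 -0.4619993 ] 13.7
```

View pics/final.png

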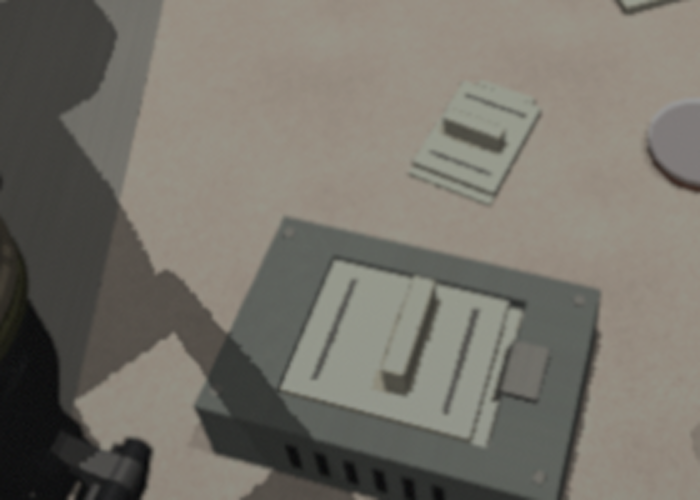

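The lid sits flush, with the nose at (525,370) in the crop. I'll compare the catch with its first-picture position and check that the bystanders haven't moved.

```bash
python3 - <<'E'
from h import *
for n in('side','top'):
    z=np.load(n+'0.npz'); im1,d1=snapshot(n)
    for t,d in(('start',z['d']),('now',d1)):
        C=cloud(n,d).reshape(-1,3); q=U.inv().apply(C-SEAT)
        with np.errstate(all='ignore'): k=(abs(q[:,1])<14)&(q[:,0]>60)&(q[:,0]<110)&(q[:,2]>17.5)&(q[:,2]<30)
        print(n,t,'nose x 3/50/97%',np.percentile(q[k,0],[3,50,97]).round(1),k.sum(),'zmax',q[k,2].max().round(1))
        for nm,c,lo in(('dish',(760,3),8),('plate',(743,241),8),('bottle',(770,-215),60)):
            with np.errstate(all='ignore'): k=(np.hypot(C[:,0]-c[0],C[:,1]-c[1])<85)&(C[:,2]>lo)&(C[:,2]<130)
            print('   ',nm,C[k].mean(0).round(1) if k.any() else None)
E
```

```text
side start nose x 3/50/97% [ 78.   89.8 101.9] 249 zmax 24.3
    dish [763.4  -3.6  16.5]
    plate [746.8 231.3  13.7]
    bottle [ 743.9 -266.6   89.7]
side now nose x 3/50/97% [ 78.   90.1 102. ] 247 zmax 24.6
    dish [763.3  -3.6  16.5]
    plate [746.8 231.9  13.7]
    bottle [ 743.9 -266.6   89.6]
top start nose x 3/50/97% [74.2 86.3 98.7] 84 zmax 29.0
    dish [760.1   3.4  16.3]
    plate [742.3 239.7  13.9]
    bottle [ 742.  -250.    90.2]
top now nose x 3/50/97% [ 70.8  86.3 100.7] 97 zmax 28.8
    dish [760.6   2.8  16.2]
    plate [741.9 239.9  13.9]
    bottle [ 741.7 -249.9   90.3]
```

The nose is back at its starting position within 0.3 mm, so the lid is latched. The bystanders haven't moved.

```bash
python3 -c "
from bench import job
print(job.hand_in())"
```

```text
the job is handed in; nothing more can be done
None
```

The lid is seated and latched in the unit's opening, and the job is handed in at about 14 s of robot time.

I gripped the middle-sized lid by its bar and tilted it 15°. I then hooked its lip about 10 mm under the ledge, swung it down, pressed until the far end was down, let go and moved the arm clear.

**Last checks:**
- **Seat:** the lid is flush with the box top to within about 0.6 mm and tilted under 0.01 rad. It lies within about 2 mm of its seat along and across.
- **Catch:** the side view shows the nose back within 0.3 mm of its starting position. The top view shows the same middle position, though its edge figures differ by 2–3 mm because few pixels cover it.
- **Bystanders:** the dish, well plate and bottle are where they were, within 1 mm.
- **Robot:** the arm is clear of everything and the wrist force reads about 1 N.

**Disagreements and slips:**
- The two cameras differ by 2–3 mm from each other in absolute position. I used the average of the two.
- I pressed slightly too far, rotating the lid about 1° past level at about 54 N wrist force, and backed that off before letting go. That is well under the 120 N limit.

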